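# Start the clamp bolt of a stretcher-frame corner vice

### The job

Start the hex-headed clamp bolt in the green corner vice: without lifting it, turn it backward (counter-clockwise from above) until you feel it drop into its thread, then turn it forward (clockwise) one full turn, give or take a fifth of a turn. Finish there with the gripper still closed on the bolt head, holding the bolt upright and still, started but not screwed further down. Leave the vials and the paint jar standing where they are.

Things in the scene. Friction and masses are not known exactly. Their poses are not given: they have to be found in the camera images.
- bolt: Loose upright steel bolt, about 0.2 kg, standing in the vice's round eye at any yaw. Hexagonal head 32 mm across flats, 30 mm tall; origin at the centre of the head's underside, z up along the bolt. Flats face +-x and +-60, +-120 degrees from it; 16 mm shank, 83 mm long, below. At the start the underside is 33 mm above the bush's rim. Let go for a new grip, the bolt stays; it turns easily.
- bolt_top (a point): Centre of the flat top of the head, 30 mm above the bolt's origin; a red mark on the top lies towards the bolt's +x. Once dropped, forward (clockwise) turning winds the bolt down 12 mm per turn, with about 1.5 mm of play up and down; the thread ends after some 1.45 turns.
- bolt_lug (a point): The thread lug on the shank, pointing to the bolt's +x; it first rests on the bush's rim. Turned backward 0.4 to 2.4 rad (varies, not visible) it meets the thread mouth and the bolt drops 7 mm: of itself if free, or if pressed down with about 5 N when gripped. It has about 0.5 rad of play there, then a wall stops it. A wall also blocks forward turning on the rim.
- boss_rim (a point): Centre of the flat rim of the brass bush in the vice's eye, on the bolt's axis, 105 mm above the table; z up. The eye is a green cylinder 58 mm across from 55 to 105 mm above the table; a part of the brass rim, inside a radius of 19 mm, stands 7 mm higher.
- vice: Fixed green corner vice; origin on the table below the bolt's axis. A column (36 x 50 mm, 102 mm tall) stands 75 mm from the bolt's axis towards the vice's -x, joined to the eye. Two wooden stretcher bars (200 x 42 x 18 mm, tops 28 mm above the table) run from under the eye at +-45 degrees to the vice's +x.
- vial_a: Bystander, loose: clear vial (28 mm across, 82 mm tall) standing between the two wooden bars; origin at the centre of its underside, z up.
- vial_b: Bystander, loose: clear vial (28 mm across, 82 mm tall) standing to the left of the vice; origin at the centre of its underside, z up.
- paint_jar: Bystander, loose: paint jar with yellow label (60 mm across, 80 mm tall) to the right of the vice; origin at the centre of its underside, z up.

How it is judged:
By the outcome, as a careful person would: the job done as asked, in the order asked, and still so for the second after the job is handed in, while the arm keeps its last pose, push and grip.
It also fails if it takes over 72 s, if anything falls off the work surface, if the arm or the gripper's body presses on something with over 40 N, if the wrist force passes 120 N, or if a joint passes its speed limit or range.

### The arm

A 6-joint arm with a two-finger parallel gripper is mounted at the origin on the work surface. World frame = base frame: x ahead of the robot, y to its left, z up, the work surface at z = 0. Lengths are in m, angles in degrees, forces in N, time in s.
With the tool pointing down it reaches from about 0.35 to 0.875 m from the base axis. Payload 4.2 kg.
Tool frame: the origin (TCP) lies midway between the tips of the shut fingers; the grasp point (between the pads) lies 19 mm behind it; z points along the fingers, y is the line along which they close (so a half turn about z gives the same grasp; the last joint's range is limited). The gripper opens to 87 mm and grips with 3 to 60 N. Pads are 19 mm wide; open, the fingers measure 117 mm over their backs; the gripper's body (75 mm by 190 mm) begins 51 mm behind the grasp point.
Start: joints at [-53.594, 22.042, 0.453, 0, -68.411, -14.817], TCP at [0.23, -0.581, 0.223] pointing down, gripper open.
Joint ranges: [-179.83, 179.83], [-69.29, 118.12], [-61.27, 80.66], [-181.25, 117.63], [-171.15, -9.14], [-177.46, 177.46]. Speed limits (degrees/s): [159.86, 159.86, 180, 180, 180, 180].

### API

Orientations are given as a 3x3 rotation matrix whose columns are the frame's x, y, z axes.
In Python, from station import r, cams gives the robot as it stands.
- The arm moves only by the tool play_rows, never from a script. Its argument "commands" is text: rows parted by semicolons, each of 6 numbers parted by spaces: the shift along the world's x, y, z normalised to -1 to 1, where 1 is 30 mm, then the turn, a rotation vector about the world's x, y, z normalised to -1 to 1, where 1 is 0.15 rad. A call has 1 to 20 rows; each row shifts and turns the commanded pose from where the row before left it; what a row does not reach is not made up. A row lasts 1/10 s, in which the tool goes at most 50 mm and 8.59 degrees, less where a joint would pass 70% of its speed; a pose out of reach is approached as far as the arm can. A call with a number of a shift or a turn outside -1 to 1 is refused whole. A call with a gripper value outside its range is refused whole. "grip" is the finger opening in mm, from 0 to 87, set as the call begins (left out, the last holds). The fingers move at their own pace and stop on an object; the grip force is fixed at half the most. Time passes only in rows, so rows that do not move let the fingers close. It gives the time, the measured TCP pose, the force, the opening and the grip force at its end, in the units of the state.
- r.sense(): the state, without advancing time (a new reading comes with each control period).
- cams.capture(name): name is "scene" or "side" or "wrist"; returns (picture, depth): 480x640x3 uint8, blue, green, red; 480x640 float32, m along the optical axis (not along the pixel's ray), 0 where there is no reading.
- cams.camera_info(name): a dict with "mtx" (3x3 intrinsics, pixels), "R" (3x3) and "t" (3): a world point X has camera coordinates R X + t. Camera axes: x right, y down, z forward; pixel columns grow to the right and rows downward; lengths in m; the calibration is good to about 2 mm. A picture is of the moment at which its call begins: read the wrist's pose just before it. camera_info takes no time and is no camera call; for the wrist camera it gives the pose at the moment of the call.
- r.finish_job(): hands the job in; it is judged then, once.
The state is a dict: "time_s": time; "joints": joint angles; "joint_velocities": joint speeds; "effort": joint torques, N m; "tcp_pos": TCP position; "ee_rot": TCP orientation; "wrist_force": force on the tool from outside, world axes, zero at the start; "moment": the same for the moment, N m; "gripper_width": opening from 0.0 (shut) to 1.0 (fully open); "gripper_force": force on a finger pad.
Only numpy, scipy, OpenCV 4.12 (cv2) and the standard library are available. Lean on these libraries where they do the work, as an engineer would, in place of code of your own. Each camera call takes 0.05 s, during which the arm holds its last target. There are 200 camera calls.

## Working session

There is one attempt and no reset: what is moved stays moved. The work goes in short steps, Python scripts to look and compute and a tool call to move; the robot and the scene stay as the last step left them, time stands still between calls to the robot, and variables do not carry over. Pictures are saved under pics/ and viewed, at most 10 in all, crops included, and the job is handed in when it is done.

Besides the shell and the picture viewer there is one more tool, called after ">>>" as name(argument=value, ...) on one line, values as JSON. play_rows: Moves the arm, as the interface text tells. Scaled input: -1 to 1 covers 30 mm each way for a shift and 0.15 rad each way for a turn. Its arguments: {"type":"object","properties":{"commands":{"type":"string"},"grip":{"type":"number"}},"required":["commands"]}

```bash
mkdir -p pics; ls
python3 - <<'E'
from station import r, cams
import cv2, numpy as np
s=r.sense(); print(s)
for n in ("scene","side"):
    p,d=cams.capture(n); cv2.imwrite(f"pics/{n}0.png",p); np.save(f"pics/{n}0.npy",d)
    i=cams.camera_info(n); np.savez(f"pics/{n}0.npz",**{k:i[k] for k in("mtx","R","t")}); print(n,-np.array(i["R"]).T@np.array(i["t"]))
E
```

```text
pics
{'time_s': 0.0, 'joints': array([-5.35939327e+01,  2.20893578e+01,  3.79400245e-01, -2.98668683e-02,
       -6.84112575e+01, -1.48149083e+01]), 'joint_velocities': array([ 0.07783223, -0.01993611, -0.00167665, -0.0071085 , -0.09111111,
        0.13532638]), 'effort': array([ 2.93311768e-04, -3.90662813e+01,  1.87396753e+01,  4.22009066e+00,
        1.08965955e-02, -1.83536749e-04]), 'tcp_pos': array([ 0.22976668, -0.58057689,  0.22146953]), 'ee_rot': array([[-9.29903997e-01, -3.67801315e-01, -8.65482664e-04],
       [-3.67802327e-01,  9.29901870e-01,  1.99033889e-03],
       [ 7.27646860e-05,  2.16915063e-03, -9.99997645e-01]]), 'wrist_force': array([ 0.04031712, -0.0199111 , -0.6185464 ]), 'moment': array([ 0.01749814,  0.01037043, -0.03634816]), 'gripper_force': 0.0, 'gripper_width': 0.9973374818973407}
scene [ 0.95824153 -0.4665497   0.69514636]
side [0.46409778 0.4886829  0.79242426]
```

View pics/scene0.png

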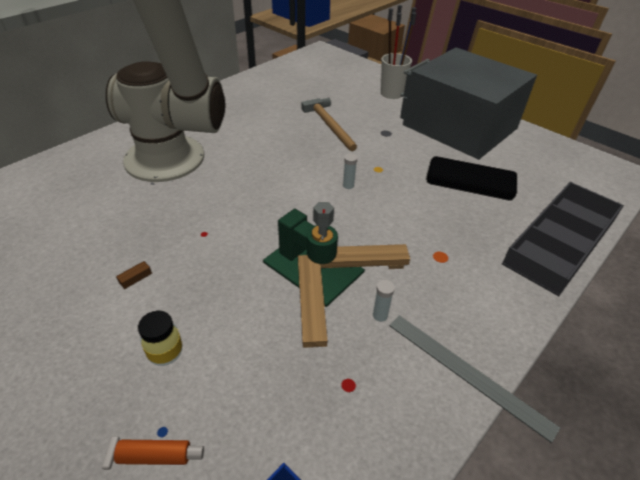

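View pics/side0.png

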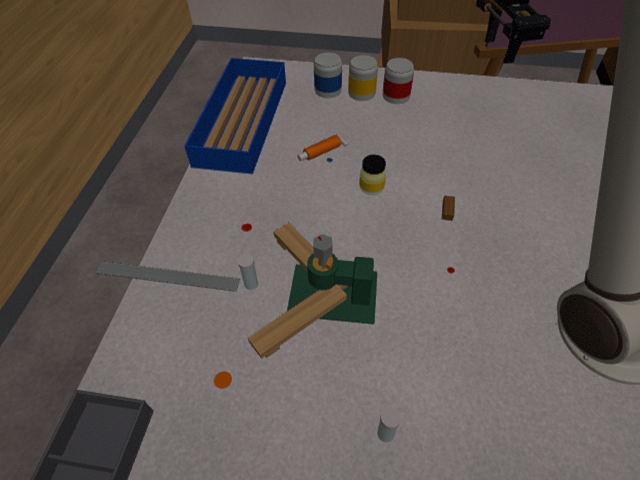

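The scene view shows the bolt head at about (323,210), vial_a at (383,300), vial_b at (349,170) and the jar at (160,337). The side view shows the head at about (322,243). I'll enlarge both heads.

Run:
```python
import cv2, numpy as np
a=cv2.imread("pics/scene0.png")[190:250,290:360]; b=cv2.imread("pics/side0.png")[225:285,290:360]
f=lambda x:cv2.resize(x,None,fx=5.6,fy=5.6,interpolation=cv2.INTER_CUBIC)
o=np.clip(np.hstack([f(a),f(b)]).astype(float)*1.6,0,255).astype(np.uint8); cv2.imwrite("pics/crop0.png",o); print(o.shape)
def ray(n,u,v):
    c=np.load(f"pics/{n}0.npz"); R=c["R"];t=c["t"]; C=-R.T@t; d=R.T@np.linalg.inv(c["mtx"])@[u,v,1]; return C,d
def onz(n,u,v,z): C,d=ray(n,u,v); return (C+d*(z-C[2])/d[2]).round(4)
print("top",onz("scene",324,207.5,.168),onz("side",322,238.5,.168))
print("vial_b",onz("scene",350,157,.082),onz("side",390,417,.082)); print("vial_a",onz("scene",384,287,.082),onz("side",246,262,.082)); print("jar",onz("scene",156,323,.08),onz("side",374,163,.08))
print("column top",onz("scene",295,220,.102),onz("side",364,265,.102))
```

```text
(336, 784, 3)
top [ 0.5524 -0.0027  0.168 ] [ 0.5517 -0.0094  0.168 ]
vial_b [0.4075 0.2461 0.082 ] [0.4079 0.2475 0.082 ]
vial_a [ 0.7004 -0.0076  0.082 ] [0.6969 0.     0.082 ]
jar [ 0.4864 -0.3184  0.08  ] [ 0.4824 -0.3144  0.08  ]
column top [ 0.4872 -0.0101  0.102 ] [ 0.4752 -0.0119  0.102 ]
```

View pics/crop0.png

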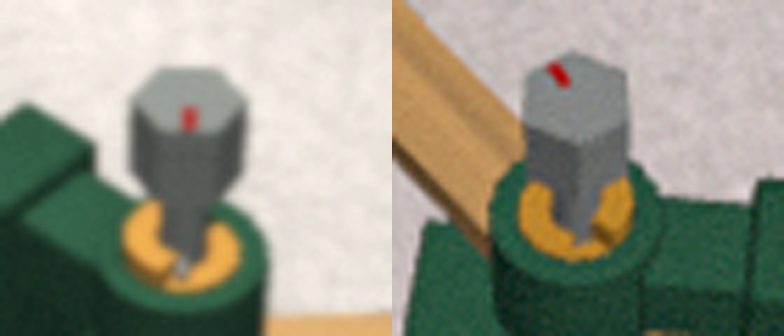

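```bash
cat > h.py <<'E'
import numpy as np
def onz(c,u,v,z):
    R=np.array(c["R"]);C=-R.T@np.array(c["t"]); d=R.T@np.linalg.inv(c["mtx"])@[u,v,1]; return (C+d*(z-C[2])/d[2])
def yaw(a): return np.degrees(np.arctan2(a[1],a[0]))
E
python3 - <<'E'
from h import *
for n,c,m in (("scene",(323.9,207.9),(323.9,212)),("side",(322.9,242.3),(319,237))):
    i=np.load(f"pics/{n}0.npz"); p=onz(i,*c,.168);q=onz(i,*m,.168); print(n,p.round(4),yaw(q-p),np.hypot(*(q-p)[:2]))
E
```

```text
scene [ 0.553  -0.0036  0.168 ] -47.212102863241654 0.010813280715758771
side [ 0.5488 -0.0013  0.168 ] -51.1298331424001 0.013598715895528036
```

>>> play_rows(commands=".53 .95 .07 0 0 .46;.53 .95 .07 0 0 .46;.53 .95 .07 0 0 .46;.53 .95 .07 0 0 .46;.53 .95 .07 0 0 .46;.53 .95 .07 0 0 .46;.53 .95 .07 0 0 .46;.53 .95 .07 0 0 .46;.53 .95 .07 0 0 .46;.53 .95 .07 0 0 .46;.53 .95 .07 0 0 .46;.53 .95 .07 0 0 .46;.53 .95 .07 0 0 .46;.53 .95 .07 0 0 .46;.53 .95 .07 0 0 .46;.53 .95 .07 0 0 .46;.53 .95 .07 0 0 .46;.53 .95 .07 0 0 .46;.53 .95 .07 0 0 .46;0 0 0 0 0 0", grip=87)

```text
time_s: 2.1
tcp_pos: [0.5335, -0.037, 0.2619]
ee_rot: [[0.121, -0.993, -0.0], [-0.993, -0.121, 0.0], [-0.0, 0.0, -1.0]]
wrist_force: [-0.5, 1.2, -0.0]
gripper_width: 0.998
gripper_force: 0.0
```

```bash
cat > look.py <<'E'
import sys,cv2
from h import *
from station import r, cams
s=r.sense(); i=cams.camera_info("wrist"); p,d=cams.capture("wrist"); n=sys.argv[1]
cv2.imwrite(f"pics/{n}.png",p); np.savez(f"pics/{n}.npz",mtx=i["mtx"],R=i["R"],t=i["t"])
print(s["time_s"],s["joints"].round(1),s["tcp_pos"].round(4),s["ee_rot"].round(3).tolist(),yaw(s["ee_rot"][:,1]),s["wrist_force"],s["gripper_width"])
E
python3 look.py w0
```

```text
2.1 [ 13.4  11.7  -8.5  -0.  -69.8  -6.4] [ 0.5335 -0.037   0.2619] [[0.121, -0.993, -0.0], [-0.993, -0.121, 0.0], [-0.0, 0.0, -1.0]] -173.0410393740877 [-0.46917572  1.2322902  -0.00770455] 0.9981241474839625
```

View pics/w0.png

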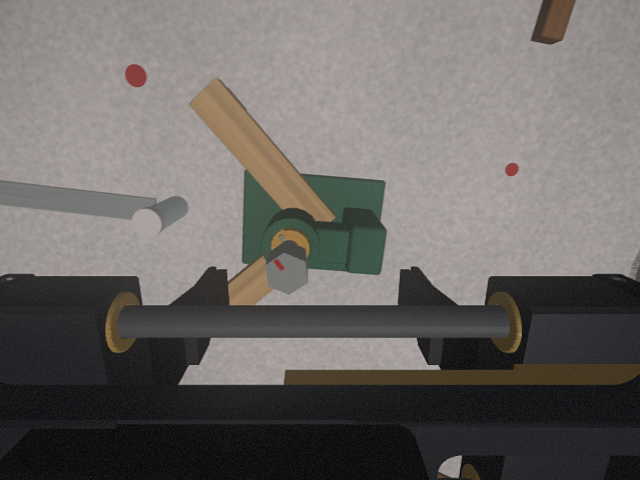

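Run:
```python
from h import *
import cv2
i=np.load("pics/w0.npz"); p=cv2.imread("pics/w0.png")[225:305,235:345]; cv2.imwrite("pics/w0c.png",np.clip(cv2.resize(p,None,fx=7,fy=7,interpolation=cv2.INTER_CUBIC)*1.5,0,255).astype(np.uint8))
c=onz(i,287,272,.168);print(c, yaw(onz(i,279,264,.168)-c))
```

```text
[ 0.55032296 -0.00386183  0.168     ] -40.760555371005594
```

View pics/w0c.png

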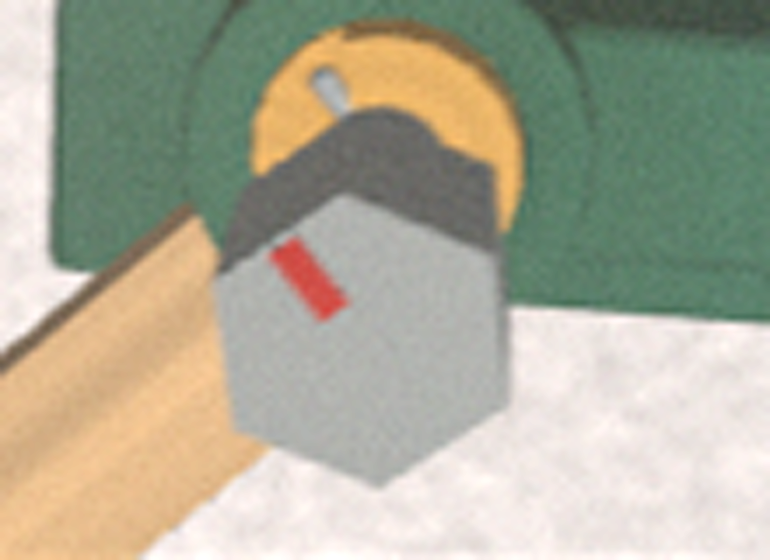

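Run:
```python
from h import *
i=np.load("pics/w0.npz")
V=np.array([onz(i,235+(x-3)/7,225+(y-3)/7,.168) for x,y in [(345,193),(495,255),(510,405),(378,488),(235,430),(217,278)]])
c=V.mean(0);print(c,(np.linalg.norm(V-c,axis=1)*1000).round(1),[round(yaw(v-c),1) for v in V])
q=[onz(i,235+(x-3)/7,225+(y-3)/7,.168) for x,y in[(285,248),(334,312)]];print(yaw(q[0]-q[1]),yaw(q[0]-c))
```

```text
[ 0.55060262 -0.00248708  0.168     ] [18.2 18.5 18.4 18.2 18.5 18.2] [np.float64(-77.8), np.float64(-137.8), np.float64(162.2), np.float64(101.1), np.float64(42.6), np.float64(-18.8)]
-48.45741400746593 -46.30938485859864
```

>>> play_rows(commands=".285 .575 0 0 0 .3;.285 .575 0 0 0 .29;0 0 0 0 0 0;0 0 -.8 0 0 0;0 0 -.8 0 0 0;0 0 0 0 0 0;0 0 0 0 0 0")

```text
time_s: 2.85
tcp_pos: [0.5494, -0.0054, 0.2148]
ee_rot: [[0.204, -0.979, -0.0], [-0.979, -0.204, -0.001], [0.001, 0.0, -1.0]]
wrist_force: [-0.2, 0.0, 1.0]
gripper_width: 0.999
gripper_force: 0.0
```

```bash
cat > st.py <<'E'
from h import *
from station import r
s=r.sense(); print(s["time_s"],s["joints"].round(1),s["tcp_pos"].round(4),yaw(s["ee_rot"][:,1]).round(2),s["wrist_force"].round(1),s["moment"].round(2),s["gripper_width"]*87,s["gripper_force"])
E
python3 st.py
```

```text
2.85 [ 16.4  15.  -11.    0.  -64.   -4.6] [ 0.5494 -0.0054  0.2148] -168.21 [-0.2  0.   1. ] [ 0.02  0.07 -0.02] 86.92602256174881 0.0
```

>>> play_rows(commands=".043 .097 -.3 0 0 .01;0 0 -.6 0 0 0;0 0 -.6 0 0 0;0 0 -.5 0 0 0;0 0 -.4 0 0 0;0 0 -.1 0 0 0;0 0 0 0 0 0;0 0 0 0 0 0")

```text
time_s: 3.65
tcp_pos: [0.5512, -0.0021, 0.1403]
ee_rot: [[0.206, -0.979, 0.002], [-0.979, -0.206, 0.0], [0.0, -0.002, -1.0]]
wrist_force: [-0.7, 1.2, 0.1]
gripper_width: 1.0
gripper_force: 0.0
```

```bash
python3 st.py
```

```text
3.65 [ 16.6  19.2 -16.8   0.  -54.   -4.8] [ 0.5512 -0.0021  0.1403] -168.13 [-0.7  1.2  0.1] [0.03 0.11 0.02] 87.0165654669063 0.0
```

Good; close gently on the head.

>>> play_rows(commands="0 0 0 0 0 0;0 0 0 0 0 0;0 0 0 0 0 0;0 0 0 0 0 0;0 0 0 0 0 0;0 0 0 0 0 0;0 0 0 0 0 0;0 0 0 0 0 0;0 0 0 0 0 0;0 0 0 0 0 0", grip=25)

```text
time_s: 4.65
tcp_pos: [0.5509, -0.0021, 0.1396]
ee_rot: [[0.206, -0.979, 0.001], [-0.979, -0.206, 0.0], [0.0, -0.001, -1.0]]
wrist_force: [1.4, -1.0, 0.1]
gripper_width: 0.366
gripper_force: 29.7
```

```bash
python3 st.py
```

```text
4.65 [ 16.6  19.2 -16.8   0.  -53.9  -4.8] [ 0.5509 -0.0021  0.1396] -168.13 [ 1.4 -1.   0.1] [ 0.1  -0.27  0.04] 31.843214714647246 29.690080695509096
```

>>> play_rows(commands="0 0 -.03 0 0 0;0 0 0 0 0 0;0 0 0 0 0 0")

```text
time_s: 4.95
tcp_pos: [0.551, -0.0021, 0.1393]
ee_rot: [[0.206, -0.979, 0.001], [-0.979, -0.206, 0.0], [0.0, -0.001, -1.0]]
wrist_force: [-0.5, 1.7, 4.9]
gripper_width: 0.368
gripper_force: 29.7
```

>>> play_rows(commands="0 0 -.03 0 0 .5;0 0 0 0 0 .5;0 0 0 0 0 .5;0 0 0 0 0 .5;0 0 0 0 0 0")

```text
time_s: 5.45
tcp_pos: [0.5504, -0.0028, 0.139]
ee_rot: [[0.487, -0.873, 0.0], [-0.873, -0.487, -0.001], [0.001, 0.0, -1.0]]
wrist_force: [-1.9, -0.3, 9.5]
gripper_width: 0.368
gripper_force: 29.7
```

```bash
python3 st.py
```

```text
5.45 [ 16.6  19.2 -16.9   0.1 -53.9  12.5] [ 0.5504 -0.0028  0.139 ] -150.86 [-1.9 -0.3  9.5] [-0.16  0.63 -0.03] 32.01982886103786 29.7102937859745
```

>>> play_rows(commands="0 0 0 0 0 .5;0 0 0 0 0 .5;0 0 0 0 0 .5;0 0 0 0 0 0")

```text
time_s: 5.85
tcp_pos: [0.5502, -0.0032, 0.139]
ee_rot: [[0.669, -0.743, -0.0], [-0.743, -0.669, -0.002], [0.001, 0.001, -1.0]]
wrist_force: [-2.1, -1.5, 8.4]
gripper_width: 0.37
gripper_force: 29.7
```

>>> play_rows(commands="0 0 0 0 0 .5;0 0 0 0 0 .5;0 0 0 0 0 0")

```text
time_s: 6.15
tcp_pos: [0.5501, -0.0034, 0.139]
ee_rot: [[0.773, -0.634, -0.001], [-0.634, -0.773, -0.002], [0.001, 0.002, -1.0]]
wrist_force: [-2.3, -1.8, 8.1]
gripper_width: 0.372
gripper_force: 29.7
```

>>> play_rows(commands="0 0 0 0 0 .5;0 0 0 0 0 .5;0 0 0 0 0 .5;0 0 0 0 0 0")

```text
time_s: 6.55
tcp_pos: [0.5501, -0.0037, 0.139]
ee_rot: [[0.895, -0.446, -0.001], [-0.446, -0.895, -0.003], [0.0, 0.003, -1.0]]
wrist_force: [-2.0, -3.2, 8.3]
gripper_width: 0.366
gripper_force: 29.8
```

>>> play_rows(commands="0 0 0 0 0 .5;0 0 0 0 0 .5;0 0 0 0 0 0")

```text
time_s: 6.85
tcp_pos: [0.5501, -0.0039, 0.139]
ee_rot: [[0.952, -0.307, -0.001], [-0.307, -0.952, -0.003], [0.0, 0.003, -1.0]]
wrist_force: [-2.0, -3.4, 9.2]
gripper_width: 0.373
gripper_force: 29.8
```

>>> play_rows(commands="0 .02 0 0 0 .5;0 .01 0 0 0 .5;0 0 0 0 0 .5;0 0 0 0 0 0")

```text
time_s: 7.25
tcp_pos: [0.5503, -0.0037, 0.139]
ee_rot: [[0.996, -0.087, -0.001], [-0.087, -0.996, -0.004], [-0.0, 0.004, -1.0]]
wrist_force: [-0.7, -5.9, 7.6]
gripper_width: 0.365
gripper_force: 29.8
```

>>> play_rows(commands="0 0 0 0 0 .5;0 0 0 0 0 .5;0 0 0 0 0 0")

```text
time_s: 7.55
tcp_pos: [0.5504, -0.0038, 0.139]
ee_rot: [[0.998, 0.063, -0.001], [0.063, -0.998, -0.004], [-0.001, 0.004, -1.0]]
wrist_force: [-0.5, -6.6, 7.2]
gripper_width: 0.36
gripper_force: 29.9
```

>>> play_rows(commands="0 0 0 0 0 .5;0 0 0 0 0 .5;0 0 0 0 0 0")

```text
time_s: 7.85
tcp_pos: [0.5506, -0.004, 0.1391]
ee_rot: [[0.977, 0.211, -0.0], [0.211, -0.977, -0.005], [-0.001, 0.004, -1.0]]
wrist_force: [-0.3, -8.0, 7.5]
gripper_width: 0.366
gripper_force: 29.9
```

>>> play_rows(commands="0 -.04 0 0 0 0;0 0 0 0 0 0;0 0 0 0 0 0")

```text
time_s: 8.15
tcp_pos: [0.5506, -0.0042, 0.1391]
ee_rot: [[0.978, 0.21, 0.0], [0.21, -0.978, -0.003], [-0.0, 0.003, -1.0]]
wrist_force: [0.5, -3.6, 7.6]
gripper_width: 0.366
gripper_force: 29.9
```

>>> play_rows(commands="0 0 0 0 0 .5;0 0 0 0 0 .5;0 0 0 0 0 0")

```text
time_s: 8.45
tcp_pos: [0.5508, -0.0046, 0.1391]
ee_rot: [[0.935, 0.355, 0.001], [0.355, -0.935, -0.004], [-0.001, 0.004, -1.0]]
wrist_force: [-0.6, -6.3, 7.9]
gripper_width: 0.365
gripper_force: 29.9
```

>>> play_rows(commands="0 -.03 0 0 0 .5;0 -.01 0 0 0 .5;0 0 0 0 0 0")

```text
time_s: 8.75
tcp_pos: [0.5511, -0.0054, 0.1391]
ee_rot: [[0.871, 0.491, 0.001], [0.491, -0.871, -0.003], [-0.0, 0.003, -1.0]]
wrist_force: [0.7, -5.2, 6.4]
gripper_width: 0.365
gripper_force: 29.9
```

>>> play_rows(commands="0 -.01 0 0 0 .5;0 -.01 0 0 0 .5;0 0 0 0 0 0")

```text
time_s: 9.05
tcp_pos: [0.5513, -0.0058, 0.1391]
ee_rot: [[0.788, 0.615, 0.002], [0.615, -0.788, -0.002], [0.0, 0.003, -1.0]]
wrist_force: [1.2, -4.3, 6.4]
gripper_width: 0.367
gripper_force: 29.9
```

```bash
python3 st.py
```

```text
9.05 [ 16.3  19.2 -16.9   0.2 -53.8 111.5] [ 0.5513 -0.0058  0.1391] -52.02 [ 1.2 -4.3  6.4] [-1.49 -0.1  -0.03] 31.899641379621986 29.929012229598015
```

>>> play_rows(commands="0 -.02 -.02 0 0 .5;0 -.01 0 0 0 .5;0 0 0 0 0 0")

```text
time_s: 9.35
tcp_pos: [0.5517, -0.0064, 0.1391]
ee_rot: [[0.687, 0.726, 0.003], [0.726, -0.687, -0.002], [0.001, 0.004, -1.0]]
wrist_force: [0.5, -3.3, 8.6]
gripper_width: 0.364
gripper_force: 29.9
```

>>> play_rows(commands="0 -.01 0 0 0 .5;0 -.01 0 0 0 .5;0 0 0 0 0 0")

```text
time_s: 9.65
tcp_pos: [0.5519, -0.0067, 0.139]
ee_rot: [[0.571, 0.821, 0.004], [0.821, -0.571, -0.001], [0.001, 0.004, -1.0]]
wrist_force: [0.6, -3.1, 7.7]
gripper_width: 0.364
gripper_force: 29.9
```

>>> play_rows(commands="0 0 0 0 0 .4;0 0 0 0 0 .4;0 0 0 0 0 0")

```text
time_s: 9.95
tcp_pos: [0.552, -0.0066, 0.1388]
ee_rot: [[0.469, 0.883, 0.004], [0.883, -0.469, -0.001], [0.001, 0.004, -1.0]]
wrist_force: [1.1, -2.0, 7.5]
gripper_width: 0.364
gripper_force: 29.9
```

```bash
python3 st.py
```

```text
9.95 [ 16.2  19.3 -16.9   0.2 -53.6 135.7] [ 0.552  -0.0066  0.1388] -27.96 [ 1.1 -2.   7.5] [-0.84 -0.19  0.  ] 31.68742883531996 29.942083399777744
```

>>> play_rows(commands="0 0 -.03 0 0 0;0 0 0 0 0 .2;0 0 -.02 0 0 .2;0 0 0 0 0 0")

```text
time_s: 10.35
tcp_pos: [0.5526, -0.0066, 0.1386]
ee_rot: [[0.415, 0.91, 0.005], [0.91, -0.415, -0.002], [0.001, 0.006, -1.0]]
wrist_force: [0.2, -2.4, 12.1]
gripper_width: 0.365
gripper_force: 30.0
```

```bash
python3 st.py
python3 - <<'E'
from station import cams
import cv2,numpy as np
f=lambda x:cv2.resize(x,None,fx=5.6,fy=5.6,interpolation=cv2.INTER_CUBIC)
a=f(cams.capture("scene")[0][190:260,290:360]);b=f(cams.capture("side")[0][215:285,290:360])
cv2.imwrite("pics/crop1.png",np.clip(np.hstack([a,b])*1.6,0,255).astype(np.uint8))
E
```

```text
10.35 [ 16.2  19.3 -16.9   0.2 -53.5 139.1] [ 0.5526 -0.0066  0.1386] -24.51 [ 0.2 -2.4 12.1] [-0.91  0.1  -0.09] 31.77869479551236 29.9531441848319
```

View pics/crop1.png

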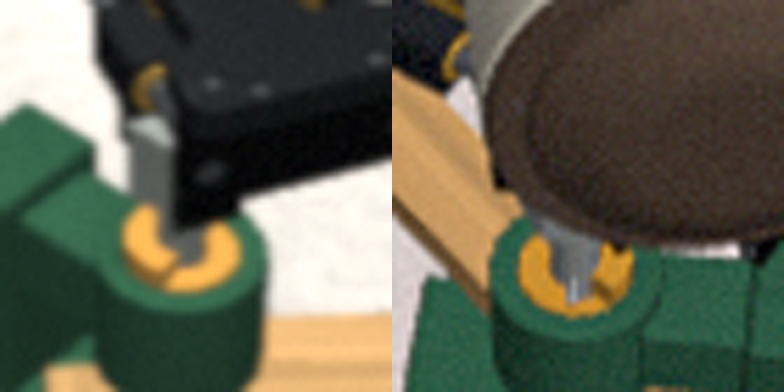

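The lug (side crop, about (572,290)) points to about 96° and is still on the rim. A step, perhaps the wall, shows ahead at about (605,290). I'll keep turning.

>>> play_rows(commands="0 0 0 0 0 .4;0 0 0 0 0 .4;0 0 0 0 0 0")

```text
time_s: 10.75
tcp_pos: [0.5516, -0.0063, 0.136]
ee_rot: [[0.304, 0.953, 0.003], [0.953, -0.304, -0.001], [0.0, 0.003, -1.0]]
wrist_force: [3.7, -2.2, 1.1]
gripper_width: 0.363
gripper_force: 29.9
```

```bash
python3 st.py
```

```text
10.75 [ 1.62e+01  1.94e+01 -1.71e+01  1.00e-01 -5.33e+01  1.46e+02] [ 0.5516 -0.0063  0.136 ] -17.73 [ 3.7 -2.2  1.1] [-1.02 -1.11 -0.06] 31.61428165875037 29.923834811887673
```

>>> play_rows(commands="0 0 -.05 0 0 0;0 0 -.05 0 0 0;0 0 -.03 0 0 0;0 0 0 0 0 0;0 0 0 0 0 0")

```text
time_s: 11.25
tcp_pos: [0.5516, -0.0061, 0.1323]
ee_rot: [[0.305, 0.952, 0.003], [0.952, -0.305, -0.0], [0.0, 0.003, -1.0]]
wrist_force: [4.5, -3.9, 4.6]
gripper_width: 0.366
gripper_force: 29.9
```

```bash
python3 st.py
```

```text
11.25 [ 1.62e+01  1.97e+01 -1.73e+01  1.00e-01 -5.28e+01  1.46e+02] [ 0.5516 -0.0061  0.1323] -17.74 [ 4.5 -3.9  4.6] [-1.43 -1.55  0.01] 31.874433554242117 29.920604336201677
```

>>> play_rows(commands="0 0 0 0 0 0;0 0 .02 0 0 0;0 0 0 0 0 0;0 0 0 0 0 0", grip=60)

```text
time_s: 11.65
tcp_pos: [0.5492, -0.0057, 0.1314]
ee_rot: [[0.305, 0.952, -0.003], [0.952, -0.305, -0.0], [-0.001, -0.003, -1.0]]
wrist_force: [0.1, 0.6, 0.1]
gripper_width: 0.632
gripper_force: 0.0
```

```bash
python3 st.py; python3 look.py w1
python3 - <<'E'
import cv2,numpy as np
p=cv2.imread("pics/w1.png")[180:420,180:460]; cv2.imwrite("pics/w1c.png",np.clip(cv2.resize(p,None,fx=2.5,fy=2.5)*1.6,0,255).astype(np.uint8))
E
```

```text
11.65 [ 1.63e+01  1.97e+01 -1.74e+01 -1.00e-01 -5.30e+01  1.46e+02] [ 0.5492 -0.0057  0.1314] -17.76 [0.1 0.6 0.1] [-0.12  0.05 -0.05] 54.981550915771344 0.0
11.65 [ 1.63e+01  1.97e+01 -1.74e+01 -1.00e-01 -5.30e+01  1.46e+02] [ 0.5492 -0.0057  0.1314] [[0.305, 0.952, -0.003], [0.952, -0.305, -0.0], [-0.001, -0.003, -1.0]] -17.757840406782584 [0.09280128 0.61840532 0.08115998] 0.6319718496065672
```

View pics/w1c.png

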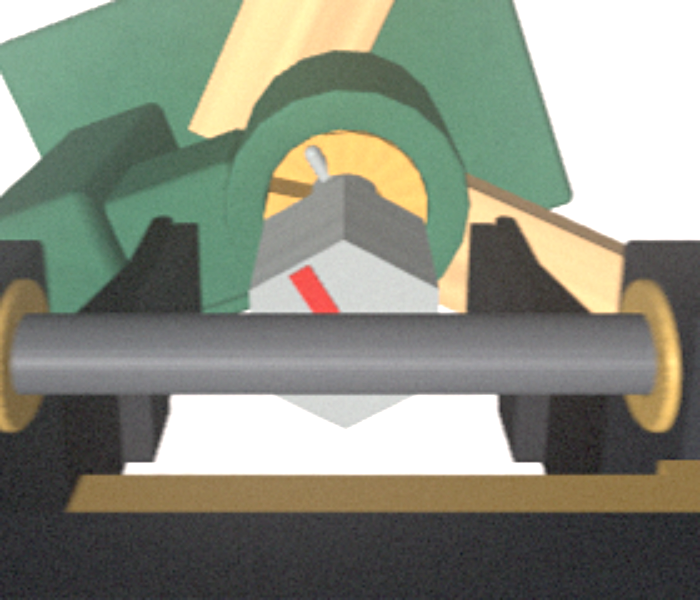

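The head's vertices are at crop (345,240) and (347,427), so its centre is at about (346,333). The mark and lug point up and left. The bolt stands free between the pads.

Run:
```python
from h import *
i=np.load("pics/w1.npz")
V=[onz(i,180+(x-.75)/2.5,180+(y-.75)/2.5,.161) for x,y in [(345,240),(347,427),(438,290),(250,288)]]
print((V[0]+V[1])/2,np.linalg.norm(V[0]-V[1]),yaw(V[0]-V[1]),np.linalg.norm(V[2]-V[3]))
```

```text
[ 0.55137996 -0.00647893  0.161     ] 0.03590438195289483 73.00148956398303 0.031882484811778265
```

>>> play_rows(commands=".06 .04 .03 0 0 0;0 0 0 0 0 0;0 0 0 0 0 0;0 0 0 0 0 0")

```text
time_s: 12.1
tcp_pos: [0.5522, -0.0046, 0.1331]
ee_rot: [[0.305, 0.952, -0.0], [0.952, -0.305, 0.0], [-0.0, -0.0, -1.0]]
wrist_force: [-0.7, 0.1, -1.0]
gripper_width: 0.692
gripper_force: 0.0
```

>>> play_rows(commands="0 0 0 0 0 0;0 0 0 0 0 0;0 0 0 0 0 0;0 0 0 0 0 0;0 0 0 0 0 0;0 0 0 0 0 0;0 0 0 0 0 0", grip=25)

```text
time_s: 12.8
tcp_pos: [0.5523, -0.0047, 0.1331]
ee_rot: [[0.305, 0.952, 0.0], [0.952, -0.305, -0.0], [-0.0, 0.0, -1.0]]
wrist_force: [0.6, -0.3, 0.6]
gripper_width: 0.368
gripper_force: 30.0
```

```bash
python3 st.py
```

```text
12.8 [ 16.3  19.8 -17.    0.  -53.2 145.9] [ 0.5523 -0.0047  0.1331] -17.74 [ 0.6 -0.3  0.6] [-0.26  0.06  0.03] 32.01483364126197 29.98943403314911
```

>>> play_rows(commands="0 0 -.0064 0 0 -.667;0 0 -.0064 0 0 -.667;0 0 -.0064 0 0 -.667;0 0 -.0064 0 0 -.667;0 0 -.0064 0 0 -.667;0 0 -.0064 0 0 -.667;0 0 0 0 0 0")

```text
time_s: 13.5
tcp_pos: [0.5523, -0.0046, 0.1319]
ee_rot: [[0.789, 0.614, 0.0], [0.614, -0.789, 0.0], [0.0, 0.0, -1.0]]
wrist_force: [0.3, 0.9, -1.8]
gripper_width: 0.367
gripper_force: 30.0
```

```bash
python3 st.py
```

```text
13.5 [ 16.3  19.8 -17.1  -0.  -53.  111.5] [ 0.5523 -0.0046  0.1319] -52.13 [ 0.3  0.9 -1.8] [-0.16 -0.1  -0.05] 31.89131885520034 29.990568515822247
```

>>> play_rows(commands="0 0 -.0064 0 0 -.667;0 0 -.0064 0 0 -.667;0 0 -.0064 0 0 -.667;0 0 -.0064 0 0 -.667;0 0 -.0064 0 0 -.667;0 0 -.0064 0 0 -.667;0 0 -.0064 0 0 -.667;0 0 -.0064 0 0 -.667;0 0 -.0064 0 0 -.667;0 0 -.0064 0 0 -.667;0 0 -.0064 0 0 -.667;0 0 -.0064 0 0 -.667;0 0 0 0 0 0")

```text
time_s: 14.8
tcp_pos: [0.5522, -0.0046, 0.1295]
ee_rot: [[0.859, -0.512, -0.0], [-0.512, -0.859, 0.0], [-0.0, 0.0, -1.0]]
wrist_force: [1.2, -0.1, 0.2]
gripper_width: 0.364
gripper_force: 30.0
```

```bash
python3 st.py
```

```text
14.8 [ 16.3  20.  -17.3  -0.  -52.7  42.9] [ 0.5522 -0.0046  0.1295] -120.81 [ 1.2 -0.1  0.2] [-0.03 -0.04  0.05] 31.640540117220322 29.98998541723438
```

>>> play_rows(commands="0 0 -.0064 0 0 -.667;0 0 -.0064 0 0 -.667;0 0 -.0064 0 0 -.667;0 0 -.0064 0 0 -.667;0 0 -.0064 0 0 -.667;0 0 -.0064 0 0 -.667;0 0 -.0064 0 0 -.667;0 0 -.0064 0 0 -.667;0 0 -.0064 0 0 -.667;0 0 -.0064 0 0 -.667;0 0 -.0064 0 0 -.667;0 0 -.0064 0 0 -.667;0 0 -.0064 0 0 -.667;0 0 -.0064 0 0 -.667;0 0 -.0064 0 0 -.667;0 0 -.0064 0 0 -.667;0 0 -.0064 0 0 -.667;0 0 0 0 0 0")

```text
time_s: 16.6
tcp_pos: [0.5527, -0.0043, 0.1264]
ee_rot: [[-0.618, -0.786, 0.001], [-0.786, 0.618, 0.001], [-0.001, -0.0, -1.0]]
wrist_force: [1.2, 0.8, -1.5]
gripper_width: 0.366
gripper_force: 30.0
```

```bash
python3 st.py
```

```text
16.6 [ 16.3  20.2 -17.5  -0.  -52.3 -54.5] [ 0.5527 -0.0043  0.1264] 141.82 [ 1.2  0.8 -1.5] [ 0.33 -0.28  0.01] 31.79973871580558 29.990343844883114
```

>>> play_rows(commands="0 0 -.0064 0 0 -.667;0 0 -.0064 0 0 -.667;0 0 -.0064 0 0 -.667;0 0 -.0064 0 0 -.667;0 0 -.0064 0 0 -.667;0 0 -.0064 0 0 -.667;0 0 -.0064 0 0 -.667;0 0 -.0064 0 0 -.667;0 0 -.0064 0 0 -.667;0 0 -.0064 0 0 -.667;0 0 -.0064 0 0 -.667;0 0 -.0064 0 0 -.667;0 0 -.0064 0 0 -.667;0 0 -.0064 0 0 -.667;0 0 -.0064 0 0 -.667;0 0 -.0064 0 0 -.667;0 0 -.0064 0 0 -.667;0 0 0 0 0 0")

```text
time_s: 18.4
tcp_pos: [0.5525, -0.0047, 0.1232]
ee_rot: [[-0.7, 0.714, 0.0], [0.714, 0.7, -0.0], [-0.0, 0.0, -1.0]]
wrist_force: [0.7, 0.3, 0.1]
gripper_width: 0.363
gripper_force: 30.0
```

```bash
python3 st.py
```

```text
18.4 [  16.3   20.4  -17.7    0.   -51.9 -151.9] [ 0.5525 -0.0047  0.1232] 44.41 [0.7 0.3 0.1] [-0.17 -0.37 -0.01] 31.570097229135033 29.9910514470929
```

>>> play_rows(commands="0 0 0 0 0 0;0 0 0 0 0 0;0 0 0 0 0 0;0 0 0 0 0 0;0 0 0 0 0 .698;0 0 0 0 0 .698;0 0 0 0 0 .698;0 0 0 0 0 .698;0 0 0 0 0 .698;0 0 0 0 0 .698;0 0 0 0 0 .698;0 0 0 0 0 .698;0 0 0 0 0 .698;0 0 0 0 0 .698;0 0 0 0 0 0;0 0 0 0 0 0", grip=70)

```text
time_s: 20.0
tcp_pos: [0.5522, -0.0046, 0.1232]
ee_rot: [[-0.97, -0.243, -0.0], [-0.243, 0.97, -0.0], [0.0, 0.0, -1.0]]
wrist_force: [0.9, 0.9, -0.5]
gripper_width: 0.805
gripper_force: 0.0
```

```bash
python3 st.py
```

```text
20.0 [ 16.3  20.4 -17.7  -0.  -51.9 -92.3] [ 0.5522 -0.0046  0.1232] 104.06 [ 0.9  0.9 -0.5] [0.02 0.01 0.02] 70.04179064119782 0.0
```

>>> play_rows(commands="0 0 0 0 0 .04;0 0 0 0 0 0;0 0 0 0 0 0;0 0 0 0 0 0;0 0 0 0 0 0;0 0 0 0 0 0;0 0 0 0 0 0;0 0 0 0 0 0;0 0 0 0 0 0", grip=25)

```text
time_s: 20.9
tcp_pos: [0.5524, -0.0046, 0.1232]
ee_rot: [[-0.968, -0.251, 0.0], [-0.251, 0.968, 0.0], [-0.0, -0.0, -1.0]]
wrist_force: [0.6, -1.1, -0.0]
gripper_width: 0.366
gripper_force: 30.0
```

>>> play_rows(commands="0 0 -.0064 0 0 -.667;0 0 -.0064 0 0 -.667;0 0 -.0064 0 0 -.667;0 0 -.0064 0 0 -.667;0 0 -.0064 0 0 -.667;0 0 -.0064 0 0 -.667;0 0 -.0064 0 0 -.667;0 0 -.0064 0 0 -.667;0 0 -.0064 0 0 -.667;0 0 -.0064 0 0 -.667;0 0 -.005 0 0 -.5;0 0 0 0 0 0;0 0 0 0 0 0;0 0 0 0 0 0;0 0 0 0 0 0;0 0 0 0 0 0")

```text
time_s: 22.5
tcp_pos: [0.5523, -0.0046, 0.1211]
ee_rot: [[-0.681, 0.732, -0.0], [0.732, 0.681, 0.0], [0.0, 0.0, -1.0]]
wrist_force: [-0.6, 0.1, 0.2]
gripper_width: 0.363
gripper_force: 30.0
```

```bash
python3 st.py; python3 look.py w2
python3 - <<'E'
import cv2,numpy as np
from station import cams
f=lambda x,k:cv2.resize(x,None,fx=k,fy=k,interpolation=cv2.INTER_CUBIC)
a=f(cv2.imread("pics/w2.png")[180:440,180:460],1.4);b=cams.capture("scene")[0][:364]
b=f(b,.61);h=max(len(a),len(b)); P=lambda x:np.pad(x,((0,h-len(x)),(0,0),(0,0)))
o=np.hstack([P(a),P(b)]);print(o.shape);cv2.imwrite("pics/f.png",np.clip(o*1.6,0,255).astype(np.uint8))
E
```

```text
22.5 [  16.3   20.5  -17.9   -0.   -51.6 -153.4] [ 0.5523 -0.0046  0.1211] 42.91 [-0.6  0.1  0.2] [0.12 0.12 0.01] 31.622009512092184 29.988777100244874
22.5 [  16.3   20.5  -17.9   -0.   -51.6 -153.4] [ 0.5523 -0.0046  0.1211] [[-0.681, 0.732, -0.0], [0.732, 0.681, 0.0], [0.0, 0.0, -1.0]] 42.90811907525647 [-0.5587062   0.06077883  0.22104749] 0.363471373702209
(364, 782, 3)
```

View pics/f.png

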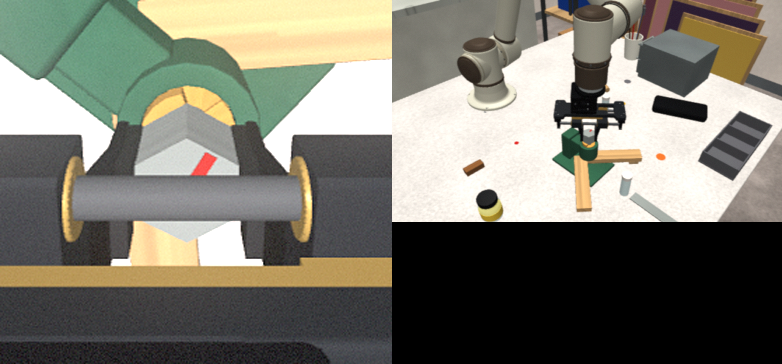

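The mark is back at about 103° after about 360° forward. The head is 12 mm lower, the bolt is gripped upright with wrist force near zero, and the vials and jar are still standing.

```bash
python3 -c "
from station import r
print(r.finish_job())"
```

```text
the job is handed in; nothing more can be done
None
```

The bolt dropped into its thread after about 150° of backward turning, then went forward about 360° (one full turn, 12 mm down). The job is handed in with the gripper still closed on the upright head, and the vial and jar I could see in the last picture were standing; the arm never went near the other vial. I got no verdict back.

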